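Unpack the wall thermometer and hold it over the rinsing dish

ROBOT

A 6-joint arm with a two-finger parallel gripper is mounted at the origin on the work surface. World frame = base frame: x ahead of the robot, y to its left, z up, the work surface at z = 0. Lengths are in m, angles in rad, forces in N, time in s.
With the tool pointing down it reaches from about 0.35 to 0.85 m from the base axis. Payload 8.1 kg.
Tool frame: the origin (TCP) lies on the centre line of the jaws, within the pads' length; the fingertips stand 19 mm ahead of it and the grasp point (between the pads) is the TCP (robot.tips_ahead is the distance from the TCP to the fingertips, in m); y points along the fingers, z is the direction in which the jaws open and shut, and the axes are right-handed (so a half turn about y gives the same grasp; the last joint's range is limited). The gripper opens to 93 mm and grips with 3 to 60 N. Pads are 15 mm wide; open, the fingers measure 128 mm over their backs; the gripper's body (75 mm by 188 mm) begins 65 mm behind the grasp point.
Start: joints at [1.042, 0.13, 1.488, -0, 1.523, -0.085], TCP at [0.258, 0.542, 0.238] pointing down, gripper open.
Joint ranges: [-2.96, 2.96], [-0.89, 2.26], [0.02, 2.5], [-1.34, 4.48], [0, 2.73], [-2.66, 2.66]. Speed limits (rad/s): [2.39, 2.39, 2.79, 3.14, 3.14, 3.14].

INTERFACE

Orientations are given as a rotation vector (axis times angle).
In Python, from plant import robot, imaging, models gives the robot as it stands.
- The arm moves only by the tool carry_out, never from a script. Its argument "motion" is one flat list of numbers, 7 for each row, row after row: the shift along the tool's x, y, z in m, then the turn, a rotation vector about the tool's x, y, z in degrees, then the opening, from -1 (shut) to 1 (fully open). A call has exactly 5 rows; each row shifts and turns the pose as measured when the row begins, along the tool's axes as they then stand; what a row does not reach is not made up. A row lasts 1/10 s, in which the tool goes at most 50 mm and 8.59 degrees, less where a joint would pass 70% of its speed; a pose out of reach is approached as far as the arm can. A call is refused whole if a number of a shift passes 0.05 or a number of a turn 8.59, either way. A call with a gripper value outside its range is refused whole. The fingers move at their own pace and stop on an object; "squeeze" is the grip in N (left out, the last holds). Time passes only in rows, so rows that do not move let the fingers close, or fill a call up. It gives the time, the measured TCP pose, the force and the opening at its end, in the units of the state.
- robot.read_state(): the state, without advancing time (a new reading comes with each control period).
- imaging.read_camera(name): name is "side" or "top"; returns the picture (384x512x3 uint8, blue, green, red); there is no depth.
- imaging.camera_model(name): a dict with "K" (3x3 intrinsics, pixels), "position" and "orientation" of the camera in the world. Camera axes: x right, y down, z forward; pixel columns grow to the right and rows downward; lengths in m; the calibration is good to about 2 mm. A picture is of the moment at which its call begins. camera_model takes no time and is no camera call.
- robot.close_job(): hands the job in, once; it reports no verdict.
Trained networks look in the newest picture that a camera, given by its name, has taken for a name from the list of things; names that differ only in an ending like _2 or _b are one class to them, and where a whole thing is asked for, a point or a joint stands for the part that bears it (a point fixed in the world has none). Each returns a list of dicts, best first, with "confidence" (0 to 1); they miss things now and then, are a little off and sometimes report something else, mostly with a low value. They report only what shows in the picture. A call takes as long as a camera call. They do not tell look-alikes from the thing itself.
- models.outline_of(camera, thing): "pixels" (384x512 bool, what is visible of it) and "pixel" ([column, row] in pixels, amid what is visible of it).
The state is a dict: "t": time; "q": joint angles; "dq": joint speeds; "joint_torque": joint torques, N m; "tool_pos": TCP position; "orientation": TCP orientation; "force": force on the tool from outside, world axes, zero at the start; "wrist_torque": the same for the moment, N m; "opening": finger opening in m.
Only numpy, scipy, OpenCV 4.12 (cv2) and the standard library are available. Lean on these libraries where they do the work, as an engineer would, in place of code of your own. Each camera call takes 0.05 s, during which the arm holds its last target.

TASK

Slide the round steel dish along the counter, without lifting or tipping it, until it stands in the middle of the square grey mat. Then take the long wooden-backed thermometer out of the half-closed cardboard carton - it is longer than the carton's mouth, so bring it out slantwise, mouth end first - and finish while still holding it steady in the air, its middle over the dish and all of it well above the carton's highest wall. Leave the other things on the counter where they stand.

Things in the scene. Friction and masses are not known exactly. Their poses are not given: they have to be found in the camera images.
- dish: loose round steel dish, open above: outer radius 75 mm at the rim and 72 mm at the foot, 36 mm high, wall 4 mm thick, floor about 5 mm thick, 250 g; origin at the centre of its underside. It slides on the counter
- mat: thin square grey mat, 170 x 170 mm, flat on the counter (under 1 mm, does not hinder sliding), fixed; origin at its centre. Target spot of the dish
- carton: fixed cardboard carton, 178 mm (its x) by 298 mm (its y), walls and floor 4 mm thick; origin at the centre of its underside, z up. The end wall at -y is the highest, 104 mm; the other walls are 90 mm high. The -y half is open above (the mouth), the +y half is closed by a cover
- mouth (a point): centre of the carton's mouth, at 90 mm height: the opening measures 140 mm along the carton's y (from the high end wall's inner face to the cover's edge) and 170 mm along x
- cover (a point): centre of the top of the fixed cover over the carton's +y half: 4 mm thick, top 90 mm and underside 86 mm above the counter; its free edge towards the mouth lies 75 mm to -y from here. The hollow below it is empty and reaches 75 mm to +y
- ridge_mouth (a point): centre of the top of a low cardboard ridge across the carton's floor (along x), 12 mm long in y, top 28 mm above the counter; carries the thermometer near its mouth end
- ridge_hidden (a point): the same for the second ridge, under the cover, which carries the thermometer beyond its middle
- thermo_mid (a point): centre (half-way up) of the loose thermometer: flat wooden bar with a glass tube along its top, 230 mm long (its y), 32 wide (x), 16 thick (z, up), about 90 g, evenly spread. It lies level on the carton's two ridges, its y nearly along the carton's y, -y end in the mouth, +y end hidden under the cover; only about the -y half is seen from above
- thermo_end_mouth (a point): centre of the thermometer's -y end face, the one that lies in the carton's mouth
- thermo_end_hidden (a point): centre of the thermometer's +y end face, the one that lies under the cover
- thermometer: the same thermometer; origin at the centre of its underside (8 mm below thermo_mid)
- jar: bystander: small amber jar with white cap, 48 mm across, 60 mm high; origin at its underside
- taperoll: bystander: roll of tan tape lying flat, 72 mm across, 25 mm high; origin at its underside
- pump: bystander: white pump bottle, 62 mm across, 177 mm high; origin at its underside
Things that resemble listed ones, but are neither listed nor needed, are in the scene too. Of the things like the dish, leave any that is turquoise; of the rest the larger one is meant.

How it is judged:
By the outcome, as a careful person would: the job done as asked, in the order asked, and still so for the second after the job is handed in, while the arm keeps its last pose, push and grip.
It also fails if it takes over 64 s, if anything falls off the work surface, if the arm or the gripper's body presses on something with over 40 N, if the wrist force passes 120 N, or if a joint passes its speed limit or range.

## Working session

There is one attempt and no reset: what is moved stays moved. The work goes in short steps, Python scripts to look and compute and a tool call to move; the robot and the scene stay as the last step left them, time stands still between calls to the robot, and variables do not carry over. Pictures are saved under pics/ and viewed, and the job is handed in when it is done.

Besides the shell and the picture viewer there is one more tool, called after ">>>" by a JSON object that holds its "fn" and its "kwargs", one argument or row to a line. carry_out: Moves the arm, as the interface text tells. Its arguments: {"type":"object","properties":{"motion":{"type":"array","items":{"type":"number"}},"squeeze":{"type":"number"}},"required":["motion"]}

```bash
ls; mkdir -p pics; python3 - <<'E'
from plant import robot, imaging, models
import cv2
s=robot.read_state(); print({k:(v if not hasattr(v,'tolist') else v.tolist()) for k,v in s.items()})
for c in("top","side"):
    im=imaging.read_camera(c); cv2.imwrite(f"pics/{c}0.png",im); m=imaging.camera_model(c); print(c,m)
E
```

```text
pics
{'t': 0.0, 'q': [1.041612463129131, 0.1311631879847846, 1.4892599579150434, 8.353424154190574e-06, 1.522987942944639, -0.0853769852620053], 'dq': [0.001497812063561187, 0.0005991903785856889, -1.7214128749010491e-06, -0.0011157300322016007, -0.0008117837146512545, 0.0009467790550526149], 'joint_torque': [0.0021651160932378843, -55.98293423652649, -49.17805552482605, 0.0769404717721045, 0.034900757018476725, -0.0001446340365873766], 'tool_pos': [0.2573272417755751, 0.5414365006511208, 0.23659681307155753], 'orientation': [-1.5443671992480046, 0.3485712152775682, -0.34768862678457163], 'force': [-1.0456033057678191, -0.3402303915739804, -0.2411482077631424], 'wrist_torque': [-0.04471119996211065, -0.012551194092857466, 0.005642731732954165], 'opening': 0.09269199806794558}
top {'K': array([[352.32086587,   0.        , 251.69486008],
       [  0.        , 352.32086587, 195.13862708],
       [  0.        ,   0.        ,   1.        ]]), 'position': array([ 0.40061223, -0.03149504,  1.06530529]), 'orientation': array([-2.09605457,  2.14194146, -0.19002414])}
side {'K': array([[367.4756952 ,   0.        , 258.04941574],
       [  0.        , 367.4756952 , 193.09499305],
       [  0.        ,   0.        ,   1.        ]]), 'position': array([ 0.04983019, -0.62273396,  0.67730088]), 'orientation': array([-2.08453803,  0.81735288, -0.39935779])}
```

View pics/top0.png

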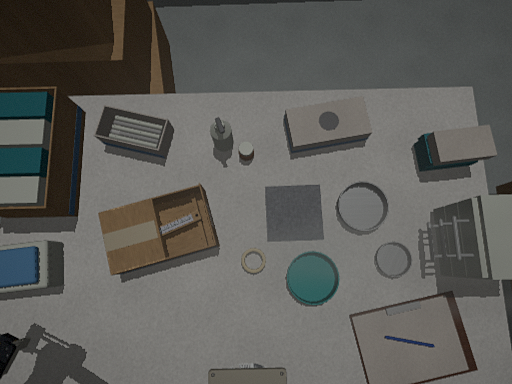

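View pics/side0.png

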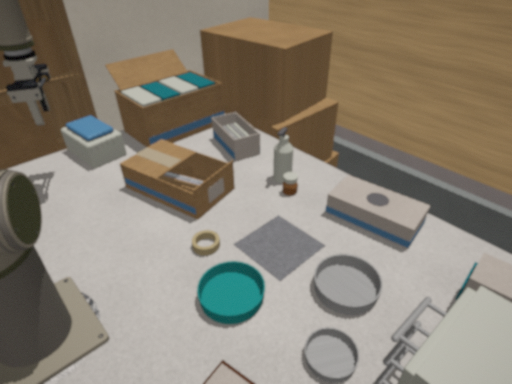

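The top picture shows three dish candidates: turquoise at (312,278), large steel at (362,207) and small steel at (393,260). I choose (362,207). The mat is at (294,212), and the carton is at (158,230) with its mouth to the right. Next I'll measure these.

```bash
cat > h.py <<'E'
import numpy as np, cv2
from scipy.spatial.transform import Rotation as R
from plant import robot, imaging, models
def cam(c):
    m=imaging.camera_model(c); return m["K"],np.array(m["position"]),R.from_rotvec(m["orientation"]).as_matrix()
def toz(c,px,z):
    K,p,Rm=cam(c); px=np.atleast_2d(px).astype(float)
    d=(Rm@np.linalg.inv(K)@np.c_[px,np.ones(len(px))].T).T
    return p+d*((z-p[2])/d[:,2])[:,None]
def proj(c,X):
    K,p,Rm=cam(c); X=np.atleast_2d(X); v=(K@Rm.T@(X-p).T).T; return v[:,:2]/v[:,2:]
def st():
    s=robot.read_state(); Rm=R.from_rotvec(s["orientation"]).as_matrix()
    print("t %.2f"%s["t"],"pos",np.round(s["tool_pos"],4),"F",np.round(s["force"],1),"op %.4f"%s["opening"],"q",np.round(s["q"],3)); print(np.round(Rm,3)); return s,Rm
E
python3 - <<'E'
from h import *
st()
for c in("top","side"):
    im=imaging.read_camera(c)
    for n in("dish","mat","carton","thermometer","jar","taperoll","pump"):
        for o in models.outline_of(c,n)[:4]:
            m=o["pixels"].astype(np.uint8); r=cv2.minAreaRect(cv2.findNonZero(m)) if m.any() else None
            print(c,n,round(o["confidence"],2),np.round(o["pixel"],1),m.sum(), np.round(cv2.boxPoints(r),1).tolist())
            if c=="top": cv2.imwrite(f"pics/m_{n}_{int(o['pixel'][0])}.png",m*255)
im=cv2.imread("pics/top0.png")
a=cv2.resize(im[175:285,85:230],None,fx=5,fy=5,interpolation=cv2.INTER_CUBIC); cv2.imwrite("pics/crop_carton.png",a)
a=cv2.resize(im[165:290,255:425],None,fx=4.5,fy=4.5,interpolation=cv2.INTER_CUBIC); cv2.imwrite("pics/crop_dish.png",a)
E
```

```text
t 0.10 pos [0.2574 0.5415 0.2367] F [-0.4 -0.3  0.5] op 0.0929 q [ 1.042  0.131  1.489 -0.     1.523 -0.085]
[[ 0.903 -0.001  0.429]
 [-0.429 -0.001  0.903]
 [-0.    -1.    -0.002]]
top dish 0.98 [365.2 206. ] 2019 [[337.0, 181.0], [388.0, 181.0], [388.0, 230.0], [337.0, 230.0]]
top dish 0.75 [312.2 278. ] 2105 [[276.0, 278.0], [311.5, 242.5], [348.0, 279.0], [312.5, 314.5]]
top dish 0.73 [392.7 259.8] 1066 [[375.0, 242.0], [411.0, 242.0], [411.0, 276.0], [375.0, 276.0]]
top mat 0.91 [292.9 213.7] 3069 [[264.6000061035156, 186.39999389648438], [321.1000061035156, 184.3000030517578], [323.20001220703125, 239.60000610351562], [266.70001220703125, 241.6999969482422]]
top carton 0.75 [153.7 230.2] 6882 [[92.5, 213.60000610351562], [202.10000610351562, 181.89999389648438], [220.6999969482422, 246.1999969482422], [111.0999984741211, 277.8999938964844]]
top jar 0.49 [244.6 152.1] 234 [[239.0, 142.0], [253.0, 142.0], [253.0, 160.0], [239.0, 160.0]]
top jar 0.3 [176.1 222.2] 482 [[156.8000030517578, 226.89999389648438], [197.0, 208.60000610351562], [201.8000030517578, 219.10000610351562], [16
[... 1269 characters left out ...]
3000030517578, 227.0]]
side carton 0.25 [278.4 247.7] 3194 [[232.5, 245.3000030517578], [267.1000061035156, 200.39999389648438], [324.79998779296875, 244.89999389648438], [290.20001220703125, 289.79998779296875]]
side thermometer 0.6 [180.4 178.7] 347 [[160.39999389648438, 179.3000030517578], [162.89999389648438, 169.8000030517578], [201.5, 180.1999969482422], [198.89999389648438, 189.60000610351562]]
side jar 0.64 [290.6 183.7] 298 [[283.0, 173.0], [297.0, 173.0], [297.0, 195.0], [283.0, 195.0]]
side taperoll 0.86 [208.  247.8] 532 [[192.0, 230.0], [220.0, 230.0], [220.0, 256.0], [192.0, 256.0]]
side pump 0.6 [281.8 157.2] 774 [[274.0, 128.0], [293.0, 128.0], [293.0, 182.0], [274.0, 182.0]]
```

View pics/crop_carton.png

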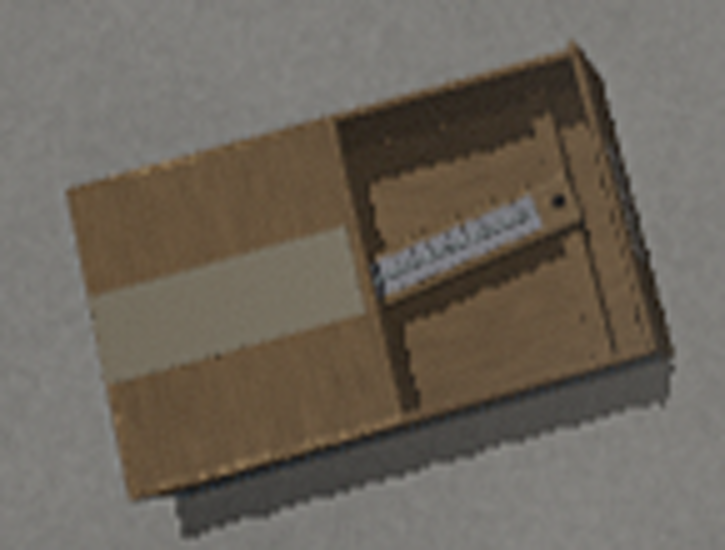

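View pics/crop_dish.png

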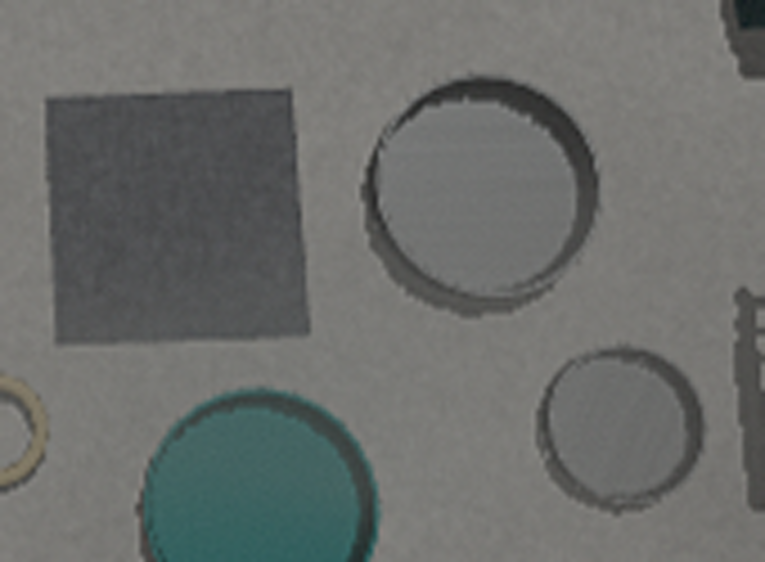

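```bash
cat > m.py <<'E'
from h import *
C=lambda o,p,s:np.array(p)/s+np.array(o)-0.5*(1-1/s)*0
matc=toz("top",C((255,165),[(45,98),(291,89),(310,334),(57,345)],4.5),0)
print("mat",matc[:,:2].round(4).tolist(),matc.mean(0).round(4), "sides",np.linalg.norm(matc-np.roll(matc,1,0),axis=1).round(3))
sm=toz("side",[(234.5,245.5),(278,217),(325,244.5),(280,277)],0); print("mat side",sm.mean(0).round(4))
ca=C((85,175),[(68,190),(133,497)],5.); cb=C((85,175),[(575,42),(665,350)],5.)
A=toz("top",ca,.09);B=toz("top",cb,.104)
print(A.round(4),B.round(4)); ctr=(A.mean(0)+B.mean(0))/2; print("carton ctr",ctr.round(4),"len",np.linalg.norm((A-B)[:,:2],axis=1),"w",np.linalg.norm(A[0]-A[1]),np.linalg.norm(B[0]-B[1]))
y=(A.mean(0)-B.mean(0))[:2]; print("y ang",np.degrees(np.arctan2(y[1],y[0])))
th=toz("top",C((85,175),[(568,177),(584,222),(388,305),(374,258)],5.),.044); print("th",th.round(4).tolist(), np.linalg.norm(th-np.roll(th,1,0),axis=1))
t=(th[3]+th[2]-th[0]-th[1])[:2]; print("th ang",np.degrees(np.arctan2(t[1],t[0])))
# dish rim
for c,n in(("top",0),("side",1)):
    im=imaging.read_camera(c)
    o=[o for o in models.outline_of(c,"dish")]
    o=min(o,key=lambda o:np.linalg.norm(np.array(o["pixel"])-[(363,206),(346,285)][n]))
    cn,_=cv2.findContours(o["pixels"].astype(np.uint8),cv2.RETR_EXTERNAL,cv2.CHAIN_APPROX_NONE)
    cn=max(cn,key=len)[:,0,:]
    # silhouette = union of rim(z .036,r75) and foot(z 0,r72)
    from scipy.optimize import minimize
    a=np.linspace(0,2*np.pi,120)
    def sil(p):
        X=np.r_[np.c_[p[0]+.075*np.cos(a),p[1]+.075*np.sin(a),a*0+.036],np.c_[p[0]+.072*np.cos(a),p[1]+.072*np.sin(a),a*0]]
        return cv2.convexHull(proj(c,X).astype(np.float32))
    m=o["pixels"]
    hull=cv2.convexHull(cn)
    def cost(p):
        i=np.zeros((384*4,512*4),np.uint8); cv2.fillConvexPoly(i,np.int32(sil(p)*4+2),1)
        j=np.zeros((384*4,512*4),np.uint8); cv2.fillConvexPoly(j,np.int32(hull*4+2),1)
        return (i!=j).sum()/16
    x0=toz(c,[o["pixel"]],.02)[0][:2]
    r=minimize(cost,x0,method="Nelder-Mead",options=dict(initial_simplex=[x0,x0+[.01,0],x0+[0,.01]],xatol=2e-4)); print(c,"dish",r.x.round(4),r.fun)
    s=sil(r.x); 
    v=cv2.resize(im,None,fx=1.5,fy=1.5,interpolation=cv2.INTER_CUBIC); cv2.polylines(v,[np.int32(s*1.5)],True,(0,0,255),1)
    cv2.imwrite(f"pics/fit_{c}.png",v)
E
python3 m.py
```

```text
mat [[0.6282, -0.0659], [0.6307, -0.2348], [0.4634, -0.238], [0.4597, -0.0693]] [ 0.5455 -0.152   0.    ] sides [0.169 0.169 0.167 0.169]
mat side [ 0.5506 -0.1502 -0.    ]
[[0.5445 0.4054 0.09  ]
 [0.3755 0.3597 0.09  ]] [[0.6198 0.119  0.104 ]
 [0.4478 0.0691 0.104 ]]
carton ctr [0.4969 0.2383 0.097 ] len [0.29608189 0.29952393] w 0.17507768090738837 0.17913305709703756
y ang 104.34759945171977
th [[0.5525, 0.132, 0.044], [0.5258, 0.1224, 0.044], [0.48, 0.2358, 0.044], [0.5074, 0.2447, 0.044]] [0.12138704 0.02837599 0.12226017 0.02884052]
th ang 111.90632200419932
top dish [ 0.5575 -0.352 ] 90.0
side dish [ 0.5616 -0.3529] 72.5625
```

The close crop confirms it: the large steel dish at (362,207) is grey and open on top, and the small one at (393,260) is clearly smaller. The two cameras roughly agree on the dish at (0.560,-0.352) and the mat at (0.548,-0.151). I'll put the open fingers inside the dish and push its wall towards +y.

>>> {"fn": "carry_out", "kwargs": {
  "motion": [0.037,0,-0.032,0,-8.5,0,1,0.032,0,-0.037,0,-8.5,0,1,0.026,0,-0.041,0,-8.4,0,1,0.02,0,-0.045,0,0,0,1,0.02,0,-0.045,0,0,0,1]
}}

```text
t: 1.6
tool_pos: [0.3547, 0.32, 0.2358]
orientation: [-1.571, -0.006, 0.007]
force: [0.9, -0.2, -0.8]
opening: 0.0929
```

View pics/fit_top.png

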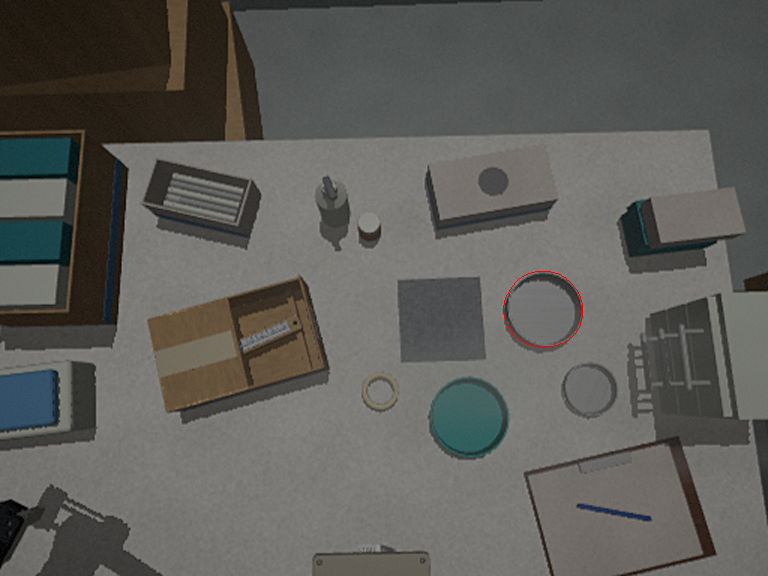

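View pics/fit_side.png

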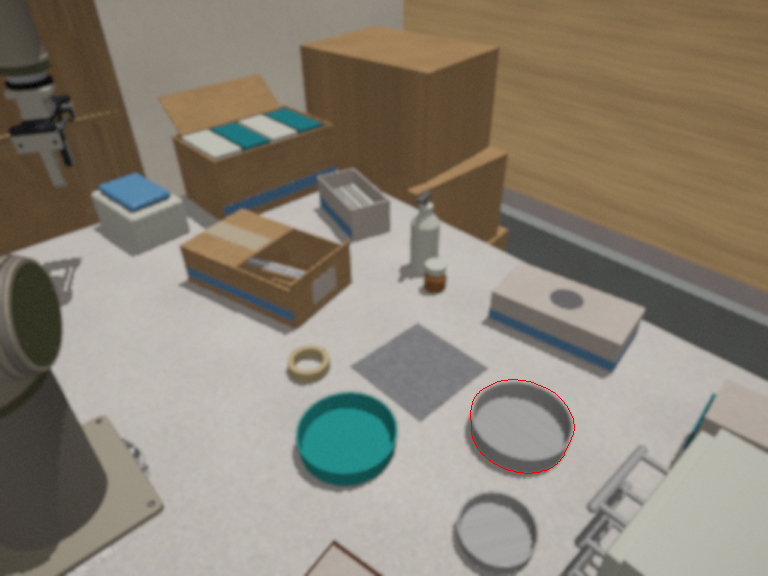

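The red outlines sit on the large steel dish in both views. Next I travel above it.

>>> {"fn": "carry_out", "kwargs": {
  "motion": [0.0137,0,-0.0448,0,0,0,1,0.0137,0,-0.0448,0,0,0,1,0.0137,0,-0.0448,0,0,0,1,0.0137,0,-0.0448,0,0,0,1,0.0137,0,-0.0448,0,0,0,1]
}}

```text
t: 2.1
tool_pos: [0.4269, 0.0875, 0.237]
orientation: [-1.57, -0.01, 0.005]
force: [2.2, 0.8, -0.6]
opening: 0.0928
```

>>> {"fn": "carry_out", "kwargs": {
  "motion": [0.0137,0.008,-0.0448,0,0,0,1,0.0137,0.008,-0.0448,0,0,0,1,0.0137,0.008,-0.0448,0,0,0,1,0.0137,0.008,-0.0448,0,0,0,1,0.0137,0.008,-0.0448,0,0,0,1]
}}

```text
t: 2.6
tool_pos: [0.5004, -0.1464, 0.1998]
orientation: [-1.571, -0.017, -0.003]
force: [1.6, 0.7, 0.1]
opening: 0.0928
```

>>> {"fn": "carry_out", "kwargs": {
  "motion": [0.0137,0.012,-0.0448,0,0,0,1,0.0137,0.012,-0.0448,0,0,0,1,0.0137,0.012,-0.0448,0,0,0,1,0.0137,0.012,-0.0448,0,0,0,1,0,0,0,0,0,0,1]
}}

```text
t: 3.1
tool_pos: [0.557, -0.3363, 0.148]
orientation: [-1.57, -0.012, -0.006]
force: [-0.3, 1.1, -0.5]
opening: 0.093
```

>>> {"fn": "carry_out", "kwargs": {
  "motion": [0.003,0.0,-0.016,0,0,0,0.5,0,0,0,0,0,0,0.5,0,0.03,0,0,0,0,0.5,0,0.03,0,0,0,0,0.5,0,0,0,0,0,0,0.5]
}}

```text
t: 3.6
tool_pos: [0.5615, -0.3515, 0.0875]
orientation: [-1.569, -0.011, -0.008]
force: [-0.9, 0.5, -0.6]
opening: 0.0703
```

```bash
python3 - <<'E'
from h import *
st()
for c,x0,y0 in(("top",290,130),("side",250,190)):
    im=imaging.read_camera(c); cv2.imwrite(f"pics/{c}1.png",cv2.resize(im[y0:y0+150,x0:x0+200],None,fx=3,fy=3,interpolation=cv2.INTER_CUBIC))
a=cv2.imread("pics/top1.png");b=cv2.imread("pics/side1.png");cv2.imwrite("pics/c1.png",cv2.resize(np.hstack([a,b]),None,fx=.66,fy=.66))
E
```

```text
t 3.60 pos [ 0.5615 -0.3515  0.0875] F [-0.9  0.5 -0.6] op 0.0703 q [-0.642  0.396  1.456  0.009  1.28  -2.217]
[[ 1.     0.013 -0.002]
 [ 0.002  0.001  1.   ]
 [ 0.013 -1.     0.001]]
```

View pics/c1.png

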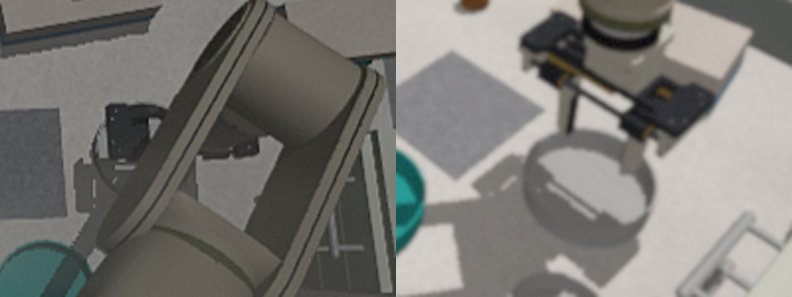

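The side crop shows both fingertips inside the rim circle, just above the dish. Next I lower them inside and open.

>>> {"fn": "carry_out", "kwargs": {
  "motion": [-0.001,0.025,0,0,0,0,0.5,0,0.02,0,0,0,0,0.5,0,0.01,0,0,0,0,0.5,0,0,0,0,0,0,1,0,0,0,0,0,0,1]
}}

```text
t: 4.2
tool_pos: [0.5704, -0.3555, 0.0495]
orientation: [-1.583, -0.028, -0.021]
force: [-0.7, -0.5, 0.4]
opening: 0.0815
```

```bash
cat > look.py <<'E'
from h import *
import sys
n=sys.argv[1]; st()
v=[]
for c,x0,y0 in(("top",int(sys.argv[2]),int(sys.argv[3])),("side",int(sys.argv[4]),int(sys.argv[5]))):
    im=imaging.read_camera(c); cv2.imwrite(f"pics/full_{c}_{n}.png",im); v.append(cv2.resize(im[y0:y0+150,x0:x0+200],(396,297),interpolation=cv2.INTER_CUBIC))
cv2.imwrite(f"pics/c{n}.png",np.hstack(v))
E
python3 look.py 2 290 130 250 190
```

```text
t 4.20 pos [ 0.5704 -0.3555  0.0495] F [-0.7 -0.5  0.4] op 0.0815 q [-0.638  0.442  1.472  0.01   1.196 -2.217]
[[ 1.     0.031 -0.004]
 [ 0.005 -0.012  1.   ]
 [ 0.031 -0.999 -0.012]]
```

View pics/c2.png

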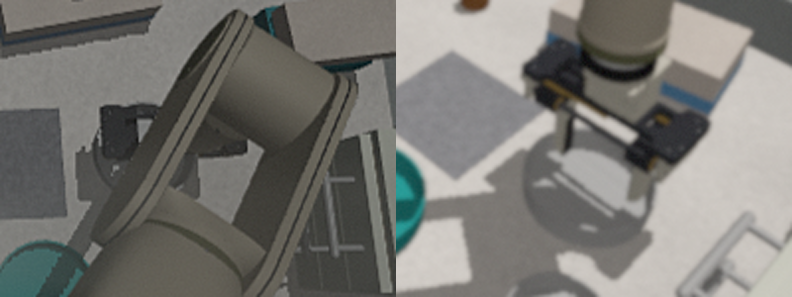

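```bash
python3 - <<'E'
from h import *
s=robot.read_state(); print(np.round(s["joint_torque"],2),np.round(s["dq"],4),np.round(s["wrist_torque"],2),np.round(s["q"],3))
a=cv2.imread("pics/full_top_2.png");b=cv2.imread("pics/full_side_2.png")
cv2.imwrite("pics/d2.png",cv2.resize(np.vstack([a,b]),None,fx=.78,fy=.78) if 0 else np.hstack([a[:,180:],b[:,112:]])[:, :800])
E
```

```text
[ 8.000e-02 -6.677e+01 -4.460e+01  1.000e-02 -1.200e-01  0.000e+00] [-0.0027  0.0055  0.0038 -0.0014 -0.0051 -0.0001] [0.02 0.   0.02] [-0.639  0.442  1.472  0.01   1.196 -2.217]
```

View pics/d2.png

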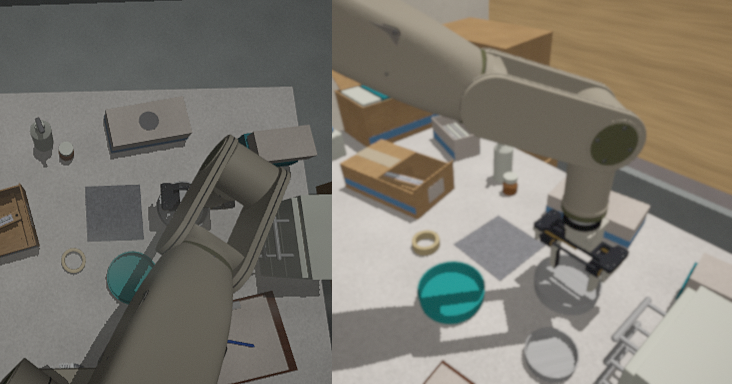

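No contact forces; the arm just lagged and tilted slightly. I'll correct that in small steps.

>>> {"fn": "carry_out", "kwargs": {
  "motion": [-0.01,0.0,0.003,0.7,0,1.8,1,0,0.005,0,0,0,0,1,0,0.005,0,0,0,0,1,0,0,0,0,0,0,1,0,0,0,0,0,0,1]
}}

```text
t: 4.8
tool_pos: [0.5625, -0.354, 0.042]
orientation: [-1.574, -0.007, -0.001]
force: [-0.3, -1.1, -0.4]
opening: 0.0931
```

```bash
python3 -c "
from h import *
st()"
```

```text
t 4.80 pos [ 0.5625 -0.354   0.042 ] F [-0.3 -1.1 -0.4] op 0.0931 q [-0.639  0.456  1.468  0.     1.212 -2.214]
[[ 1.     0.005 -0.004]
 [ 0.004 -0.003  1.   ]
 [ 0.005 -1.    -0.003]]
```

>>> {"fn": "carry_out", "kwargs": {
  "motion": [-0.002,0.005,0,0,0,0,1,0,0.004,0,0,0,0,1,0,0,0.005,0,0,0,1,0,0,0.005,0,0,0,1,0,0,0.01,0,0,0,1]
}}

```text
t: 5.3
tool_pos: [0.5602, -0.3345, 0.0321]
orientation: [-1.576, -0.007, -0.002]
force: [-1.3, -2.7, 1.4]
opening: 0.093
```

>>> {"fn": "carry_out", "kwargs": {
  "motion": [-0.0006,0,0.01,0,0,0,1,-0.0006,0,0.01,0,0,0,1,-0.0006,0,0.01,0,0,0,1,-0.0006,0,0.01,0,0,0,1,-0.0006,0,0.01,0,0,0,1]
}}

```text
t: 5.8
tool_pos: [0.557, -0.2791, 0.0321]
orientation: [-1.576, -0.008, -0.002]
force: [-0.1, -2.3, -0.6]
opening: 0.0928
```

```bash
python3 look.py 3 290 130 250 190
```

```text
t 5.80 pos [ 0.557  -0.2791  0.0321] F [-0.1 -2.3 -0.6] op 0.0928 q [-5.460e-01  3.670e-01  1.604e+00 -1.000e-03  1.163e+00 -2.120e+00]
[[ 1.     0.006 -0.004]
 [ 0.004 -0.005  1.   ]
 [ 0.006 -1.    -0.005]]
```

View pics/c3.png

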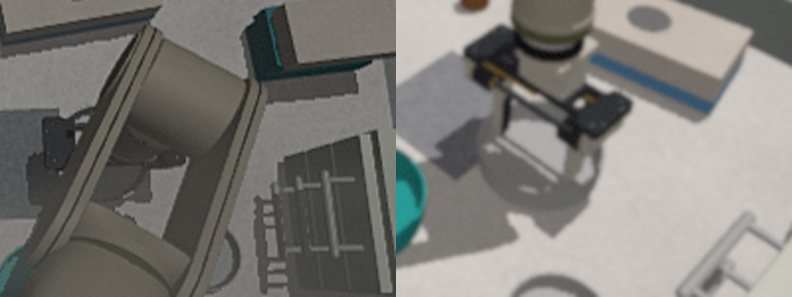

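The dish follows the front finger and stays flat in both views.

>>> {"fn": "carry_out", "kwargs": {
  "motion": [-0.0008,0,0.011,0,0,0,1,-0.0008,0,0.011,0,0,0,1,-0.0008,0,0.011,0,0,0,1,-0.0008,0,0.011,0,0,0,1,-0.0008,0,0.011,0,0,0,1]
}}

```text
t: 6.4
tool_pos: [0.5528, -0.2208, 0.0323]
orientation: [-1.576, -0.008, -0.003]
force: [1.3, -1.5, 0.6]
opening: 0.0925
```

>>> {"fn": "carry_out", "kwargs": {
  "motion": [-0.0008,0,0.01,0,0,0,1,-0.0008,0,0.009,0,0,0,1,-0.0008,0,0.008,0,0,0,1,-0.0008,0,0.007,0,0,0,1,-0.0008,0,0.006,0,0,0,1]
}}

```text
t: 6.9
tool_pos: [0.5484, -0.1764, 0.0323]
orientation: [-1.577, -0.009, -0.002]
force: [0.3, -1.6, 0.7]
opening: 0.093
```

>>> {"fn": "carry_out", "kwargs": {
  "motion": [0,0,0.006,0,0,0,1,0,0,0.006,0,0,0,1,0,0,0.005,0,0,0,1,0,0,0.003,0,0,0,1,0,0,0,0,0,0,1]
}}

```text
t: 7.4
tool_pos: [0.5483, -0.1543, 0.0323]
orientation: [-1.577, -0.01, -0.002]
force: [-0.1, -0.9, 0.5]
opening: 0.0931
```

```bash
python3 look.py 4 220 130 200 170
```

```text
t 7.40 pos [ 0.5483 -0.1543  0.0323] F [-0.1 -0.9  0.5] op 0.0931 q [-0.363  0.236  1.763 -0.003  1.133 -1.937]
[[ 1.     0.008 -0.005]
 [ 0.005 -0.006  1.   ]
 [ 0.008 -1.    -0.006]]
```

View pics/c4.png

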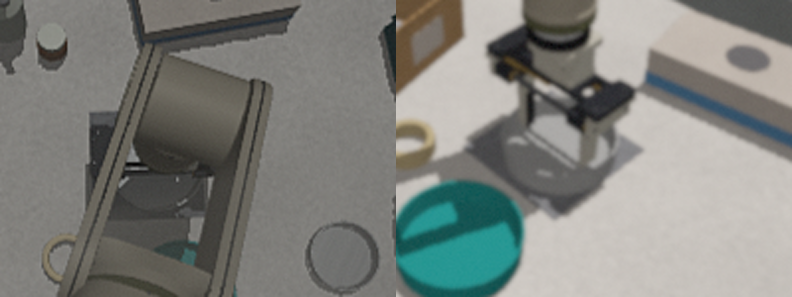

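The dish is on the mat. I narrow the fingers, rise, then move off to look.

>>> {"fn": "carry_out", "kwargs": {
  "motion": [0,0,0,0,0,0,0.3,0,0,0,0,0,0,0.3,0,-0.02,0,0,0,0,0.3,0,-0.04,0,0,0,0,0.3,0,-0.045,0,0,0,0,0.3]
}}

```text
t: 8.0
tool_pos: [0.5409, -0.1516, 0.1301]
orientation: [-1.569, 0.005, 0.01]
force: [1.0, -0.9, 0.1]
opening: 0.0615
```

>>> {"fn": "carry_out", "kwargs": {
  "motion": [0,-0.045,0.0,0,0,0,0.3,0,-0.02,0.04,0,0,0,0.3,0,0,0.045,0,0,0,0.3,0,0,0.045,0,0,0,0.3,0,0,0.045,0,0,0,0.3]
}}

```text
t: 8.5
tool_pos: [0.5453, 0.0214, 0.2074]
orientation: [-1.572, 0.002, -0.009]
force: [0.6, -0.2, 0.0]
opening: 0.0605
```

>>> {"fn": "carry_out", "kwargs": {
  "motion": [0,0,0.045,0,0,0,0.3,0,0,0.045,0,0,0,0.3,0,0,0.045,0,0,0,0.3,0,0,0.045,0,0,0,0.3,0,0,0,0,0,0,0.3]
}}

```text
t: 9.0
tool_pos: [0.5448, 0.2135, 0.2077]
orientation: [-1.57, -0.001, -0.008]
force: [0.7, -0.9, 0.8]
opening: 0.0602
```

```bash
python3 look.py 5 220 130 200 170
```

```text
t 9.00 pos [0.5448 0.2135 0.2077] F [ 0.7 -0.9  0.8] op 0.0602 q [ 2.860e-01  1.000e-01  1.575e+00 -1.000e-03  1.460e+00 -1.280e+00]
[[ 1.     0.006  0.004]
 [-0.004  0.001  1.   ]
 [ 0.006 -1.     0.001]]
```

View pics/c5.png

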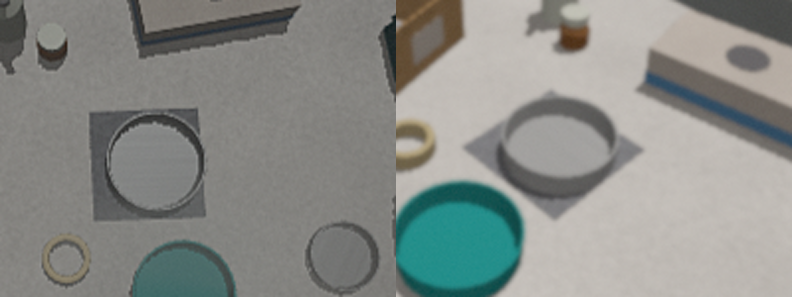

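```bash
cat > dishfit.py <<'E'
from h import *
from scipy.optimize import minimize
import sys
a=np.linspace(0,2*np.pi,120); tag=sys.argv[1]; V=[]
def circ(p,r,z): return np.c_[p[0]+r*np.cos(a),p[1]+r*np.sin(a),a*0+z]
for c in("top","side"):
    im=imaging.read_camera(c)
    d=proj(c,[.548,-.151,.02])[0]
    o=min(models.outline_of(c,"dish"),key=lambda o:np.linalg.norm(np.array(o["pixel"])-d))
    m=o["pixels"].astype(np.uint8); cn,_=cv2.findContours(m,cv2.RETR_EXTERNAL,cv2.CHAIN_APPROX_NONE); hull=cv2.convexHull(max(cn,key=len))
    j=np.zeros((384*4,512*4),np.uint8); cv2.fillConvexPoly(j,np.int32(hull*4+2),1)
    def sil(p): return cv2.convexHull(proj(c,np.r_[circ(p,.075,.036),circ(p,.072,0)]).astype(np.float32))
    def cost(p):
        i=np.zeros_like(j); cv2.fillConvexPoly(i,np.int32(sil(p)*4+2),1); return (i!=j).sum()/16
    x0=np.array([.548,-.151]); r=minimize(cost,x0,method="Nelder-Mead",options=dict(initial_simplex=[x0,x0+[.01,0],x0+[0,.01]],xatol=2e-4)); print(c,"dish",r.x.round(4),r.fun,o["confidence"])
    # mat mask incl. dish -> min area rect of dark gray
    mm=[o for o in models.outline_of(c,"mat")][:1]
    u=np.maximum(mm[0]["pixels"].astype(np.uint8),m) if mm else m
    if c=="top":
        g=cv2.findNonZero(mm[0]["pixels"].astype(np.uint8)); b=cv2.boxPoints(cv2.minAreaRect(g)); print("matrect",toz(c,b,0).mean(0).round(4), np.linalg.norm(toz(c,b,0)-np.roll(toz(c,b,0),1,0),axis=1).round(3))
    x,y=np.int32(d)
    v=cv2.resize(im[y-50:y+50,x-65:x+65],None,fx=6,fy=6,interpolation=cv2.INTER_CUBIC)
    dr=lambda X,col: cv2.polylines(v,[np.int32((proj(c,X)-[x-65,y-50]+.5)*6)],True,col,1)
    dr(circ(r.x,.075,.036),(0,0,255)); dr(circ(r.x,.072,0),(0,255,0))
    h=.085; mc=np.array([.5455,-.152] if c=="top" else [.5506,-.1502]); th=np.radians(-1); 
    q=np.array([[h,h],[h,-h],[-h,-h],[-h,h]])@np.array([[np.cos(th),np.sin(th)],[-np.sin(th),np.cos(th)]])+mc
    dr(np.c_[q,[0]*4],(255,0,0)); V.append(v)
cv2.imwrite(f"pics/df{tag}.png",cv2.resize(np.hstack(V),(800,308)))
cv2.imwrite(f"pics/dft{tag}.png",V[0])
E
python3 dishfit.py a
```

```text
top dish [ 0.5449 -0.1605] 46.5 0.63
matrect [ 0.546  -0.1495  0.    ] [0.174 0.176 0.174 0.171]
side dish [ 0.55   -0.1617] 157.8125 0.77
```

View pics/dfta.png

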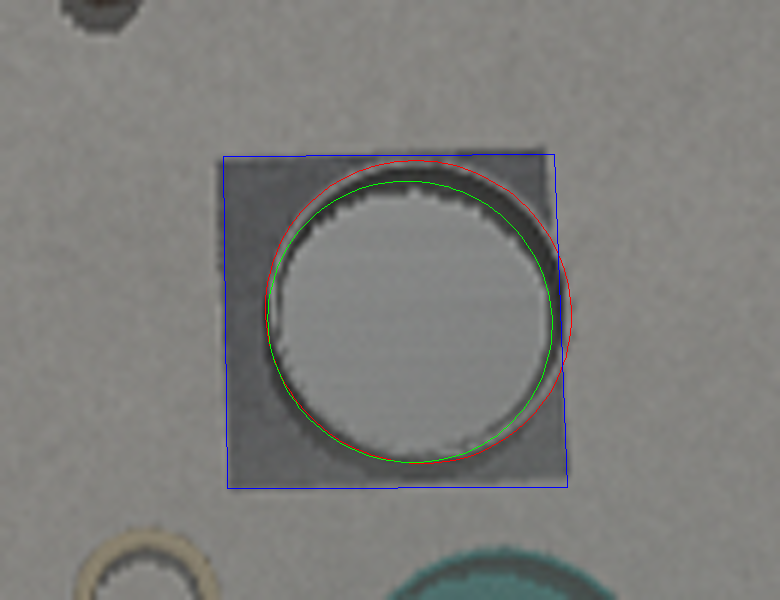

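View pics/dfa.png

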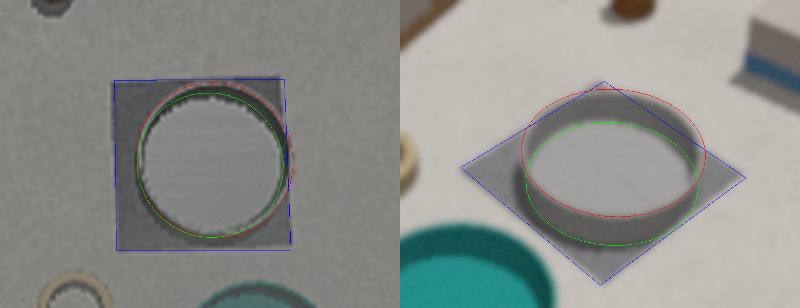

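```bash
python3 - <<'E'
from h import *
im=cv2.imread("pics/full_top_5.png")
x,y=proj("top",[.548,-.151,.02])[0]; x0,y0=int(x)-32,int(y)-32
v=cv2.resize(im[y0:y0+62,x0:x0+66],None,fx=9,fy=9,interpolation=cv2.INTER_NEAREST)
v=cv2.convertScaleAbs(v,alpha=1.7)
a=np.linspace(0,2*np.pi,160)
for p,col in(((.546,-.158),(0,0,255)),):
    for r,z in((.075,.036),(.072,0)):
        X=np.c_[p[0]+r*np.cos(a),p[1]+r*np.sin(a),a*0+z]
        cv2.polylines(v,[np.int32((proj("top",X)-[x0,y0]+.5)*9)],True,col if z else (0,255,0),1)
cv2.imwrite("pics/z5.png",v); print(x0,y0)
E
```

```text
262 178
```

View pics/z5.png

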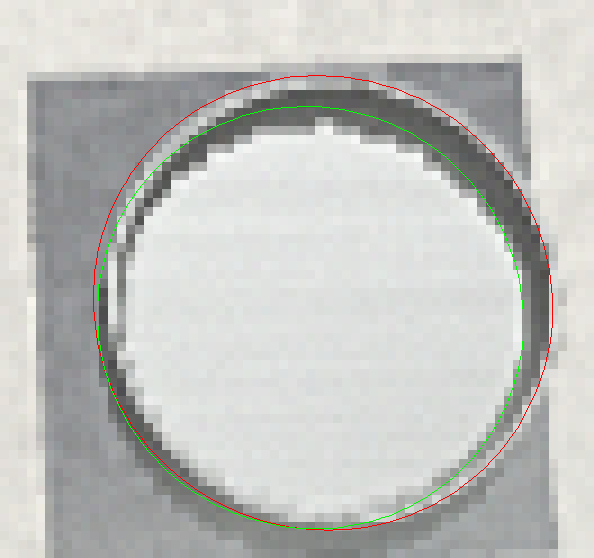

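The top fit puts the dish about 7-8 mm short in y (dish about -0.159, mat centre about -0.151). I go back and finish the push.

>>> {"fn": "carry_out", "kwargs": {
  "motion": [0,0,-0.046,0,0,0,0.3,0,0,-0.046,0,0,0,0.3,0,0,-0.046,0,0,0,0.3,0,0,-0.046,0,0,0,0.3,0,0,-0.046,0,0,0,0.3]
}}

```text
t: 9.9
tool_pos: [0.5431, -0.0286, 0.2086]
orientation: [-1.57, -0.001, -0.013]
force: [-0.3, 0.5, -0.5]
opening: 0.0601
```

>>> {"fn": "carry_out", "kwargs": {
  "motion": [0,0.0,-0.046,0,0,0,0.3,0,0.0,-0.046,0,0,0,0.3,0,0.0,-0.03,0,0,0,0.3,0,0.03,0,0,0,0,0.3,0,0.02,0,0,0,0,0.3]
}}

```text
t: 10.4
tool_pos: [0.5414, -0.1687, 0.1628]
orientation: [-1.576, 0.004, -0.032]
force: [-0.7, -0.3, -0.2]
opening: 0.0605
```

```bash
python3 -c "
from h import *
st()"
```

```text
t 10.40 pos [ 0.5414 -0.1687  0.1628] F [-0.7 -0.3 -0.2] op 0.0605 q [-0.394  0.071  1.69   0.002  1.362 -1.942]
[[ 1.     0.018  0.023]
 [-0.023 -0.005  1.   ]
 [ 0.018 -1.    -0.005]]
```

>>> {"fn": "carry_out", "kwargs": {
  "motion": [0.006,0.01,0.009,0.3,-1.3,1.0,0.3,0,0.02,0,0,0,0,0.3,0,0.02,0,0,0,0,0.3,0,0.02,0,0,0,0,0.3,0,0,0,0,0,0,0.3]
}}

```text
t: 10.9
tool_pos: [0.5441, -0.1652, 0.088]
orientation: [-1.57, 0.01, -0.005]
force: [0.1, 0.2, -1.2]
opening: 0.06
```

```bash
python3 -c "
from h import *
st()"
```

```text
t 10.90 pos [ 0.5441 -0.1652  0.088 ] F [ 0.1  0.2 -1.2] op 0.0600 q [-0.385  0.171  1.725  0.     1.249 -1.946]
[[ 1.    -0.003  0.01 ]
 [-0.01   0.001  1.   ]
 [-0.003 -1.     0.001]]
```

>>> {"fn": "carry_out", "kwargs": {
  "motion": [0.003,0.018,0.005,0,-0.6,0,0.3,0,0.018,0,0,0,0,0.3,0,0.012,0,0,0,0,0.3,0,0.005,0,0,0,0,0.3,0,0,0,0,0,0,1]
}}

```text
t: 11.4
tool_pos: [0.5488, -0.1638, 0.0384]
orientation: [-1.572, 0.001, -0.004]
force: [-0.5, -0.5, -0.4]
opening: 0.065
```

>>> {"fn": "carry_out", "kwargs": {
  "motion": [0,0,0,0,0,0,1,0,0,0,0,0,0,1,0,0,0,0,0,0,1,0,0,0,0,0,0,1,0,0,0,0,0,0,1]
}}

```text
t: 11.9
tool_pos: [0.5509, -0.1648, 0.0421]
orientation: [-1.574, -0.002, -0.008]
force: [-0.0, 0.2, 0.2]
opening: 0.093
```

```bash
python3 -c "
from h import *
st()"
```

```text
t 11.90 pos [ 0.5509 -0.1648  0.0421] F [-0.   0.2  0.2] op 0.0930 q [-0.38   0.237  1.742 -0.     1.155 -1.947]
[[ 1.     0.007  0.004]
 [-0.004 -0.003  1.   ]
 [ 0.007 -1.    -0.003]]
```

>>> {"fn": "carry_out", "kwargs": {
  "motion": [-0.003,0.008,0.005,0,0,0.3,1,0,0,0.004,0,0,0,1,0,0,0.004,0,0,0,1,0,0,0.003,0,0,0,1,0,0,0,0,0,0,1]
}}

```text
t: 12.4
tool_pos: [0.5482, -0.148, 0.0337]
orientation: [-1.575, 0.002, -0.004]
force: [0.0, -0.9, 0.3]
opening: 0.0932
```

>>> {"fn": "carry_out", "kwargs": {
  "motion": [0,0,0.002,0,0,0,1,0,0,0,0,0,0,0.3,0,0,0,0,0,0,0.3,0,0,0,0,0,0,0.3,0,-0.03,0,0,0,0,0.3]
}}

```text
t: 12.9
tool_pos: [0.5443, -0.1438, 0.0593]
orientation: [-1.571, 0.008, 0.003]
force: [-0.2, 0.6, -0.5]
opening: 0.0658
```

>>> {"fn": "carry_out", "kwargs": {
  "motion": [0,-0.045,0.0,0,0,0,0.3,0,-0.045,0,0,0,0,0.3,0,-0.045,0.01,0,0,0,0.3,0,0,0.045,0,0,0,0.3,0,0,0.045,0,0,0,0.3]
}}

```text
t: 13.4
tool_pos: [0.5465, -0.0462, 0.2031]
orientation: [-1.572, 0.011, -0.007]
force: [0.4, -0.2, -1.0]
opening: 0.0603
```

>>> {"fn": "carry_out", "kwargs": {
  "motion": [0,0,0.045,0,0,0,0.3,0,0,0.045,0,0,0,0.3,0,0,0.045,0,0,0,0.3,0,0,0.045,0,0,0,0.3,0,0,0.02,0,0,0,0.3]
}}

```text
t: 13.9
tool_pos: [0.5489, 0.1634, 0.2059]
orientation: [-1.57, 0.008, -0.012]
force: [-0.6, -0.8, -0.5]
opening: 0.0602
```

```bash
sed -i 's/cv2.imwrite(f"pics\/dft/cv2.imwrite(f"pics\/raw{tag}.png",imaging.read_camera("top"))\ncv2.imwrite(f"pics\/dft/' dishfit.py; python3 dishfit.py b; python3 - <<'E'
from h import *
st()
im=cv2.imread("pics/rawb.png")
x0,y0=262,178
v=cv2.resize(im[y0:y0+66,x0:x0+66],None,fx=9,fy=9,interpolation=cv2.INTER_NEAREST)
v=cv2.convertScaleAbs(v,alpha=1.7)
a=np.linspace(0,2*np.pi,160)
p=(.5465,-.151)
for r,z in((.075,.036),(.072,0)):
        X=np.c_[p[0]+r*np.cos(a),p[1]+r*np.sin(a),a*0+z]
        cv2.polylines(v,[np.int32((proj("top",X)-[x0,y0]+.5)*9)],True,(0,0,255) if z else (0,255,0),1)
cv2.imwrite("pics/z6.png",v)
E
```

```text
top dish [ 0.5453 -0.1532] 66.0 0.61
matrect [ 0.5459 -0.1492  0.    ] [0.173 0.177 0.173 0.172]
side dish [ 0.55   -0.1548] 73.8125 0.88
t 14.25 pos [0.5496 0.1584 0.2057] F [ 1.   0.5 -0.6] op 0.0602 q [ 1.920e-01  7.000e-02  1.611e+00 -1.000e-03  1.458e+00 -1.363e+00]
[[ 1.     0.002  0.016]
 [-0.016 -0.001  1.   ]
 [ 0.002 -1.    -0.001]]
```

View pics/z6.png

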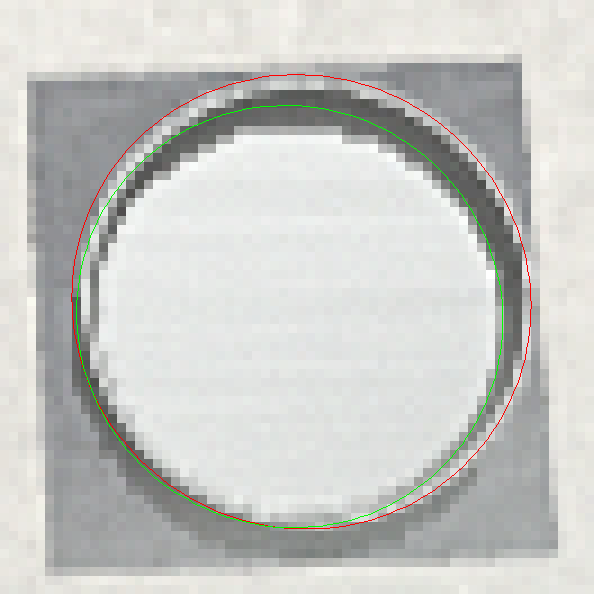

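View pics/dfb.png

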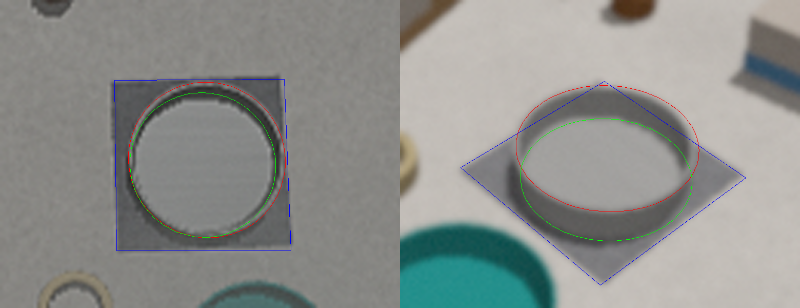

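The rim now sits centred on the mat in both views: rim 77..525, model 72..531 for (0.5465,-0.151), mat centre within about 2 mm. Next is the thermometer: turn the jaws across it.

>>> {"fn": "carry_out", "kwargs": {
  "motion": [-0.01,0,0.01,0,8.4,0,0.3,-0.01,0,0.01,0,8.4,0,0.3,-0.01,0,0.01,0,8.4,0,0.3,-0.01,0,0.01,0,8.4,0,0.3,0,0,0,0,8.4,0,0.3]
}}

```text
t: 14.75
tool_pos: [0.5214, 0.2, 0.2056]
orientation: [-1.486, 0.599, -0.604]
force: [0.1, -0.2, 0.4]
opening: 0.0604
```

>>> {"fn": "carry_out", "kwargs": {
  "motion": [0,0,0,0,8.4,0,0.3,0,0,0,0,8.4,0,0.3,0,0,0,0,8.4,0,0.3,0,0,0,0,0,0,0.3,0,0,0,0,0,0,0.3]
}}

```text
t: 15.25
tool_pos: [0.5226, 0.1942, 0.2059]
orientation: [-1.354, 0.946, -0.952]
force: [-0.1, 0.5, 0.2]
opening: 0.0608
```

```bash
cat >go.py <<'E'
from h import *
import sys
T=np.array(eval(sys.argv[1])); ang=float(sys.argv[2]); tilt=float(sys.argv[3]) if len(sys.argv)>3 else 0
s,Rm=st()
a=np.radians(ang); z=np.array([np.cos(a),np.sin(a),0]); y=np.array([0,0,-1.]); x=np.cross(y,z)
Rt=np.c_[x,y,z]@R.from_rotvec([0,0,-np.radians(tilt)]).as_matrix()
print("shift tool",(Rm.T@(T-s["tool_pos"])).round(4),"turn deg",np.degrees(R.from_matrix(Rm.T@Rt).as_rotvec()).round(2))
E
python3 go.py "[.511,.200,.12]" 21.9
```

```text
t 15.25 pos [0.5226 0.1942 0.2059] F [-0.1  0.5  0.2] op 0.0608 q [ 0.266  0.031  1.651 -0.003  1.457 -0.082]
[[ 0.341  0.003  0.94 ]
 [-0.94  -0.002  0.341]
 [ 0.003 -1.     0.002]]
shift tool [-0.0097  0.0859 -0.0091] turn deg [-0.1  -1.96  0.18]
```

>>> {"fn": "carry_out", "kwargs": {
  "motion": [-0.01,0.01,-0.009,0,-2,0,0.3,0,0.02,0,0,0,0,0.3,0,0.02,0,0,0,0,0.3,0,0.015,0,0,0,0,0.3,0,0,0,0,0,0,0.3]
}}

```text
t: 15.75
tool_pos: [0.5123, 0.198, 0.1401]
orientation: [-1.37, 0.906, -0.915]
force: [0.1, 0.0, -0.3]
opening: 0.0606
```

```bash
python3 go.py "[.511,.200,.07]" 21.9; python3 look.py 7 95 140 80 90
```

```text
t 15.75 pos [0.5123 0.198  0.1401] F [ 0.1  0.  -0.3] op 0.0606 q [ 0.278  0.057  1.748 -0.003  1.332 -0.12 ]
[[ 0.388  0.006  0.922]
 [-0.922 -0.002  0.388]
 [ 0.004 -1.     0.005]]
shift tool [-0.0026  0.0701 -0.0007] turn deg [-0.27  0.94  0.21]
t 15.75 pos [0.5123 0.198  0.1401] F [ 0.1  0.  -0.3] op 0.0606 q [ 0.278  0.057  1.748 -0.003  1.332 -0.12 ]
[[ 0.388  0.006  0.922]
 [-0.922 -0.002  0.388]
 [ 0.004 -1.     0.005]]
```

View pics/c7.png

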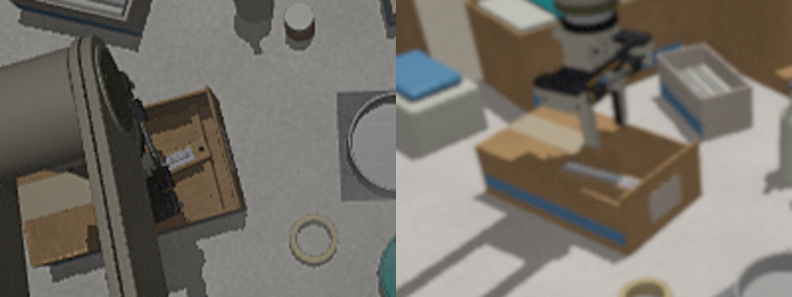

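```bash
python3 - <<'E'
from h import *
v=cv2.imread("pics/side0.png"); w=cv2.imread("pics/full_side_7.png"); u=cv2.imread("pics/full_top_7.png")
e=np.array([.539,.127,0]); a=np.radians(111.9); d=np.array([np.cos(a),np.sin(a),0]); n=np.array([-d[1],d[0],0])
def box(s0,s1,z,dx=0): return np.array([e+d*s0+n*.016,e+d*s0-n*.016,e+d*s1-n*.016,e+d*s1+n*.016])+[dx,0,z]
s=robot.read_state(); Rm=R.from_rotvec(s["orientation"]).as_matrix(); p=np.array(s["tool_pos"])
out=[]
for im,c,x0,y0 in((v,"side",110,110),(w,"side",110,110),(u,"top",110,170)):
    q=cv2.resize(im[y0:y0+120,x0:x0+130],None,fx=4,fy=4,interpolation=cv2.INTER_CUBIC)
    D=lambda X,col:cv2.polylines(q,[np.int32((proj(c,X)-[x0,y0]+.5)*4)],True,col,1)
    D(box(0,.12,.044),(0,0,255)); D(box(0,.12,.044,.004),(0,255,255))
    for sg in(1,-1):
        t=p+Rm@[0,.019,sg*.030]; D(np.array([t+Rm@[.0075,0,0],t-Rm@[.0075,0,0],t-Rm@[.0075,.03,0],t+Rm@[.0075,-.03,0]]),(0,255,0))
    out.append(q)
cv2.imwrite("pics/e7.png",cv2.resize(np.hstack(out),None,fx=.51,fy=.51,interpolation=cv2.INTER_AREA)); cv2.imwrite("pics/e7a.png",out[0]); 
E
```

```text
(no output)
```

View pics/e7.png

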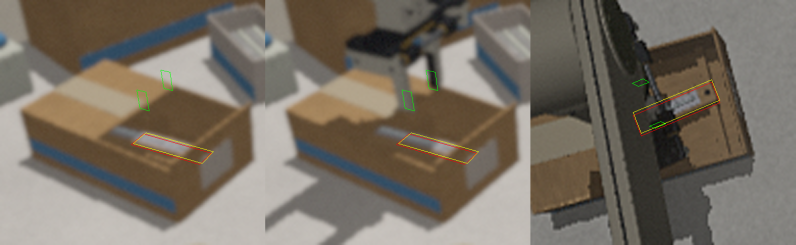

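View pics/e7a.png

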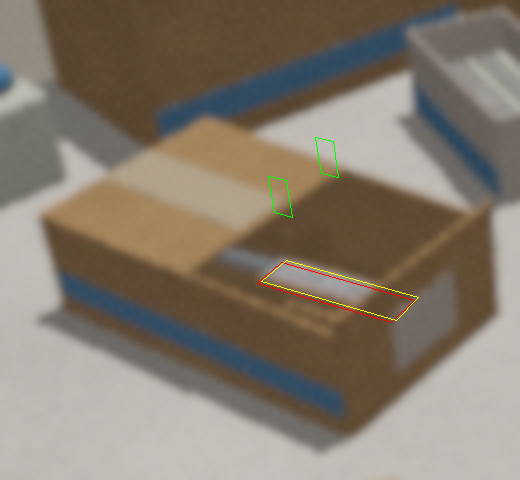

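The bar outline matches the seen bar in both views, and the fingers (green) straddle it. I lower.

>>> {"fn": "carry_out", "kwargs": {
  "motion": [-0.002,0.015,0,-0.2,0.9,0.2,0.3,0,0.018,0,0,0,0,0.3,0,0.018,0,0,0,0,0.3,0,0.012,0,0,0,0,0.3,0,0,0,0,0,0,0.3]
}}

```text
t: 16.35
tool_pos: [0.5166, 0.2016, 0.0799]
orientation: [-1.356, 0.918, -0.929]
force: [0.3, -0.7, 0.5]
opening: 0.0609
```

```bash
python3 go.py "[.511,.200,.042]" 21.9; python3 look.py 8 95 140 80 90
```

```text
t 16.35 pos [0.5166 0.2016 0.0799] F [ 0.3 -0.7  0.5] op 0.0609 q [ 2.790e-01  1.310e-01  1.786e+00  1.000e-03  1.213e+00 -1.010e-01]
[[ 0.371  0.011  0.929]
 [-0.929  0.004  0.371]
 [ 0.    -1.     0.012]]
shift tool [-0.0006  0.0378 -0.0062] turn deg [-0.67 -0.12  0.03]
t 16.35 pos [0.5166 0.2016 0.0799] F [ 0.3 -0.7  0.5] op 0.0609 q [ 2.790e-01  1.310e-01  1.786e+00  1.000e-03  1.213e+00 -1.010e-01]
[[ 0.371  0.011  0.929]
 [-0.929  0.004  0.371]
 [ 0.    -1.     0.012]]
```

View pics/c8.png

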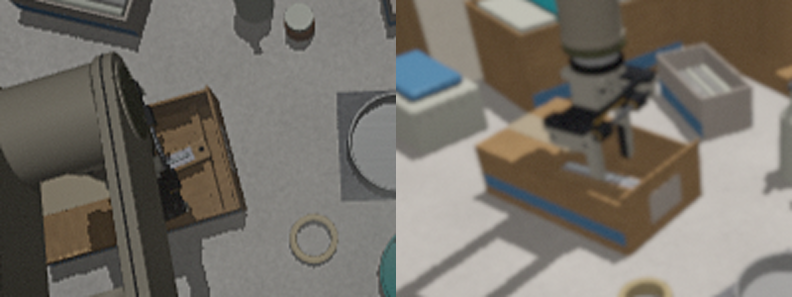

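>>> {"fn": "carry_out", "kwargs": {
  "motion": [-0.001,0.0,-0.007,-0.7,0,0,0.3,0,0.014,0,0,0,0,0.3,0,0.014,0,0,0,0,0.3,0,0.006,0,0,0,0,0.3,0,0,0,0,0,0,0.3]
}}

```text
t: 16.95
tool_pos: [0.512, 0.2007, 0.0475]
orientation: [-1.362, 0.921, -0.927]
force: [-0.3, 0.0, -0.0]
opening: 0.0601
```

```bash
python3 go.py "[.511,.200,.042]" 21.9
```

```text
t 16.95 pos [0.512  0.2007 0.0475] F [-0.3  0.  -0. ] op 0.0601 q [ 2.810e-01  1.690e-01  1.810e+00 -1.000e-03  1.158e+00 -9.900e-02]
[[ 0.371  0.005  0.929]
 [-0.929  0.001  0.371]
 [ 0.001 -1.     0.005]]
shift tool [ 0.0003  0.0055 -0.0012] turn deg [-0.3  -0.11  0.07]
```

>>> {"fn": "carry_out", "kwargs": {
  "motion": [0,0.005,-0.001,0,0,0,0.3,0,0,0,0,0,0,0.3,0,0,0,0,0,0,-1,0,0,0,0,0,0,-1,0,0,0,0,0,0,-1],
  "squeeze": 20
}}

```text
t: 17.45
tool_pos: [0.5113, 0.2003, 0.0422]
orientation: [-1.362, 0.921, -0.927]
force: [-0.3, 0.3, 0.3]
opening: 0.0411
```

>>> {"fn": "carry_out", "kwargs": {
  "motion": [0,0,0,0,0,0,-1,0,0,0,0,0,0,-1,0,0,0,0,0,0,-1,0,0,0,0,0,0,-1,0,0,0,0,0,0,-1],
  "squeeze": 45
}}

```text
t: 17.95
tool_pos: [0.5116, 0.2004, 0.0427]
orientation: [-1.361, 0.92, -0.928]
force: [-0.1, -0.7, -0.8]
opening: 0.0316
```

```bash
python3 go.py "[.511,.200,.042]" 21.9; python3 look.py 9 95 140 80 90
```

```text
t 17.95 pos [0.5116 0.2004 0.0427] F [-0.1 -0.7 -0.8] op 0.0316 q [ 2.800e-01  1.740e-01  1.814e+00 -1.000e-03  1.147e+00 -9.900e-02]
[[ 0.371  0.006  0.929]
 [-0.929  0.001  0.371]
 [ 0.001 -1.     0.006]]
shift tool [ 0.0001  0.0007 -0.0007] turn deg [-0.35 -0.11  0.08]
t 17.95 pos [0.5116 0.2004 0.0427] F [-0.1 -0.7 -0.8] op 0.0316 q [ 2.800e-01  1.740e-01  1.814e+00 -1.000e-03  1.147e+00 -9.900e-02]
[[ 0.371  0.006  0.929]
 [-0.929  0.001  0.371]
 [ 0.001 -1.     0.006]]
```

View pics/c9.png

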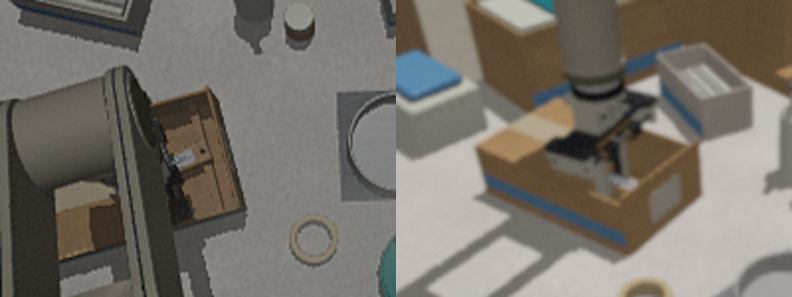

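The bar is gripped (opening 31.6 mm). I raise it slightly and start tilting with the mouth end up.

>>> {"fn": "carry_out", "kwargs": {
  "motion": [0,-0.008,0,0,0,0,-1,0.0036,-0.009,0,0,0,-4.4,-1,0.0043,-0.0087,0,0,0,-4.4,-1,0,0,0,0,0,0,-1,0,0,0,0,0,0,-1],
  "squeeze": 55
}}

```text
t: 18.55
tool_pos: [0.5145, 0.1934, 0.0711]
orientation: [-1.448, 0.823, -1.047]
force: [-0.2, 0.1, -1.0]
opening: 0.0312
```

```bash
python3 - <<'E'
from h import *
# target in mouth-coords: TCP start (.5116,.2004,.0427), mouth dir m
E
python3 go.py "[.5116+.0072*.373,.2004-.0072*.928,.0427+.026]" 21.9 8.8; python3 look.py 10 95 140 80 90
```

```text
t 18.55 pos [0.5145 0.1934 0.0711] F [-0.2  0.1 -1. ] op 0.0312 q [ 0.369  0.145  1.797 -0.169  1.196  0.052]
[[ 0.365  0.064  0.929]
 [-0.918 -0.143  0.37 ]
 [ 0.157 -0.988  0.007]]
shift tool [-0.0008  0.0024 -0.0001] turn deg [-0.35 -0.22  0.23]
t 18.55 pos [0.5145 0.1934 0.0711] F [-0.2  0.1 -1. ] op 0.0312 q [ 0.369  0.145  1.797 -0.169  1.196  0.052]
[[ 0.365  0.064  0.929]
 [-0.918 -0.143  0.37 ]
 [ 0.157 -0.988  0.007]]
```

View pics/c10.png

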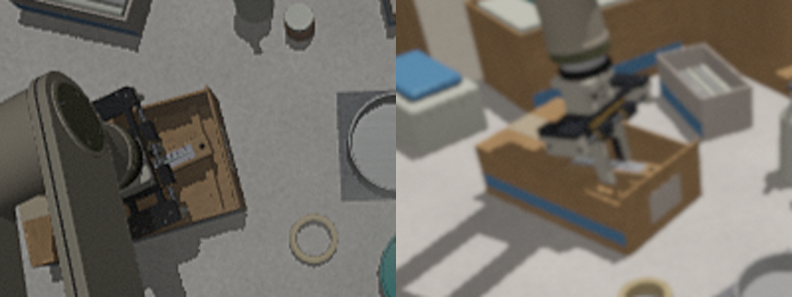

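The tilt works without contact (Fz about -1 N, the bar's weight). I continue.

>>> {"fn": "carry_out", "kwargs": {
  "motion": [0.0049,-0.0083,0,0,0,-4.4,-1,0.0056,-0.0079,0,0,0,-4.4,-1,0.006,-0.0075,0,0,0,-4.4,-1,0,0,0,0,0,0,-1,0,0,0,0,0,0,-1]
}}

```text
t: 19.15
tool_pos: [0.5176, 0.1799, 0.096]
orientation: [-1.573, 0.674, -1.221]
force: [0.9, 0.3, -0.5]
opening: 0.0317
```

```bash
python3 go.py "[.5116+.018*.373,.2004-.018*.928,.098]" 21.9 22; python3 look.py 11 95 140 80 90
```

```text
t 19.15 pos [0.5176 0.1799 0.096 ] F [ 0.9  0.3 -0.5] op 0.0317 q [ 0.488  0.166  1.768 -0.404  1.276  0.247]
[[ 0.337  0.139  0.931]
 [-0.862 -0.351  0.365]
 [ 0.378 -0.926  0.002]]
shift tool [-0.0023 -0.0031  0.002 ] turn deg [ 0.1  -0.52  0.22]
t 19.15 pos [0.5176 0.1799 0.096 ] F [ 0.9  0.3 -0.5] op 0.0317 q [ 0.488  0.166  1.768 -0.404  1.276  0.247]
[[ 0.337  0.139  0.931]
 [-0.862 -0.351  0.365]
 [ 0.378 -0.926  0.002]]
```

View pics/c11.png

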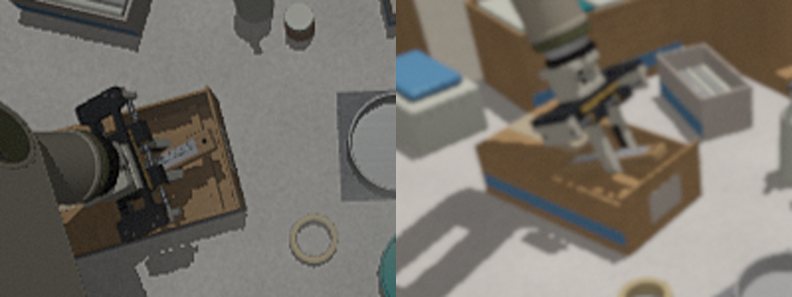

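>>> {"fn": "carry_out", "kwargs": {
  "motion": [0.012,-0.001,0,0,0,-1.2,-1,0.012,-0.001,0,0,0,-1.2,-1,0.014,0,0,0,0,-1,-1,0.014,0,0,0,0,0,-1,0,0,0,0,0,0,-1]
}}

```text
t: 19.75
tool_pos: [0.5365, 0.1301, 0.1209]
orientation: [-1.604, 0.632, -1.269]
force: [0.1, 0.3, -1.8]
opening: 0.0317
```

```bash
python3 go.py "[.5116+.07*.373,.2004-.07*.928,.12]" 21.9 25; python3 look.py 12 95 140 80 90
```

```text
t 19.75 pos [0.5365 0.1301 0.1209] F [ 0.1  0.3 -1.8] op 0.0317 q [ 0.429  0.132  1.774 -0.469  1.294  0.203]
[[ 0.325  0.158  0.932]
 [-0.84  -0.406  0.361]
 [ 0.436 -0.9    0.001]]
shift tool [-0.0045 -0.0011  0.0031] turn deg [ 0.24 -0.69  0.82]
t 19.75 pos [0.5365 0.1301 0.1209] F [ 0.1  0.3 -1.8] op 0.0317 q [ 0.429  0.132  1.774 -0.469  1.294  0.203]
[[ 0.325  0.158  0.932]
 [-0.84  -0.406  0.361]
 [ 0.436 -0.9    0.001]]
```

View pics/c12.png

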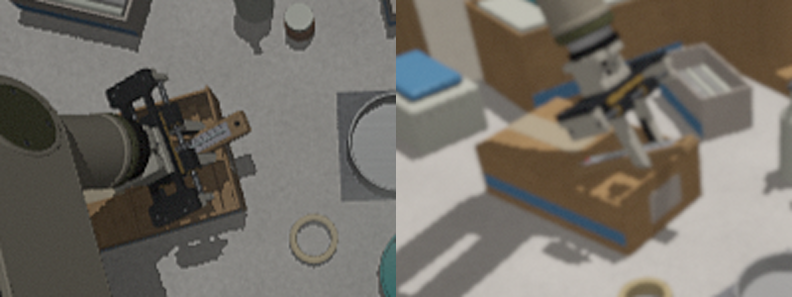

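The bar is over the end wall and clear. I pull on along its axis.

>>> {"fn": "carry_out", "kwargs": {
  "motion": [0.014,-0.002,0,0,0,0,-1,0.016,0,0,0,0,0,-1,0.016,0,0,0,0,0,-1,0.016,0,0,0,0,0,-1,0,0,0,0,0,0,-1]
}}

```text
t: 20.35
tool_pos: [0.557, 0.0758, 0.1513]
orientation: [-1.605, 0.631, -1.267]
force: [0.5, -0.1, -1.0]
opening: 0.0315
```

```bash
python3 go.py "[.5116+.13*.373,.2004-.13*.928,.15]" 21.9 25; python3 look.py 13 95 140 80 90
```

```text
t 20.35 pos [0.557  0.0758 0.1513] F [ 0.5 -0.1 -1. ] op 0.0315 q [ 0.322  0.081  1.77  -0.468  1.298  0.081]
[[ 0.327  0.158  0.932]
 [-0.839 -0.405  0.363]
 [ 0.435 -0.9    0.   ]]
shift tool [-0.0028  0.0001  0.0043] turn deg [ 0.25 -0.56  0.79]
t 20.35 pos [0.557  0.0758 0.1513] F [ 0.5 -0.1 -1. ] op 0.0315 q [ 0.322  0.081  1.77  -0.468  1.298  0.081]
[[ 0.327  0.158  0.932]
 [-0.839 -0.405  0.363]
 [ 0.435 -0.9    0.   ]]
```

View pics/c13.png

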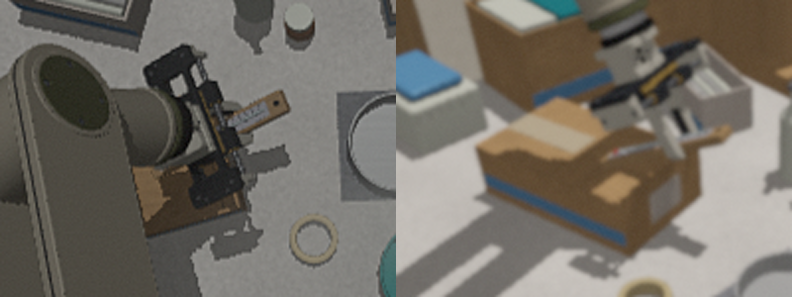

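The hidden end is past the cover edge (about 34 mm clear). I lift straight up, level and carry it to the dish.

>>> {"fn": "carry_out", "kwargs": {
  "motion": [0.013,-0.027,0,0,0,0,-1,0.017,-0.036,0,0,0,0,-1,0.017,-0.036,0,0,0,0,-1,0.013,-0.027,0,0,0,0,-1,0,0,0,0,0,0,-1]
}}

```text
t: 20.95
tool_pos: [0.5527, 0.0796, 0.2894]
orientation: [-1.614, 0.635, -1.257]
force: [0.9, 1.0, -0.6]
opening: 0.0314
```

>>> {"fn": "carry_out", "kwargs": {
  "motion": [0,0,0,0,0,5,-1,0,0,0,0,0,5,-1,0,0,0,0,0,5,-1,0,0,0,0,0,5,-1,0,0,0,0,0,5,-1]
}}

```text
t: 21.45
tool_pos: [0.5499, 0.0861, 0.2831]
orientation: [-1.374, 0.936, -0.912]
force: [-0.0, -0.1, -1.2]
opening: 0.0314
```

```bash
python3 go.py "[.5616,-.1844,.29]" 21.5 0; python3 look.py 14 130 100 130 70
```

```text
t 21.45 pos [0.5499 0.0861 0.2831] F [-0.  -0.1 -1.2] op 0.0314 q [ 0.061  0.014  1.528  0.003  1.616 -0.322]
[[ 0.374 -0.016  0.927]
 [-0.927  0.002  0.374]
 [-0.008 -1.    -0.015]]
shift tool [ 0.2552 -0.0075 -0.0904] turn deg [ 0.84  0.45 -0.43]
t 21.45 pos [0.5499 0.0861 0.2831] F [-0.  -0.1 -1.2] op 0.0314 q [ 0.061  0.014  1.528  0.003  1.616 -0.322]
[[ 0.374 -0.016  0.927]
 [-0.927  0.002  0.374]
 [-0.008 -1.    -0.015]]
```

View pics/c14.png

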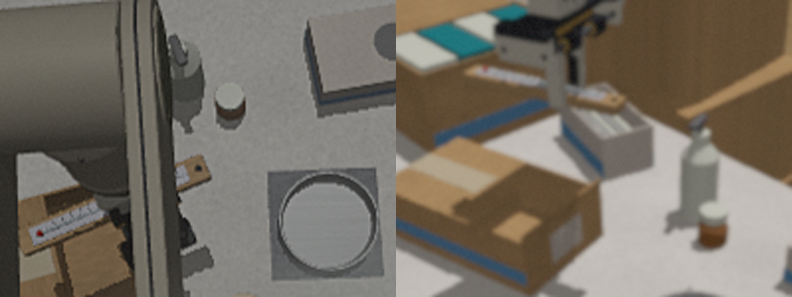

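The bar is out and held level, and the dish is untouched on the mat. Next I carry it over gently.

>>> {"fn": "carry_out", "kwargs": {
  "motion": [0.012,-0.001,-0.004,0.8,0.4,-0.4,-1,0.02,-0.001,-0.008,0,0,0,-1,0.028,-0.001,-0.01,0,0,0,-1,0.028,-0.001,-0.01,0,0,0,-1,0.028,-0.001,-0.01,0,0,0,-1]
}}

```text
t: 22.05
tool_pos: [0.5513, -0.0401, 0.2834]
orientation: [-1.378, 0.923, -0.932]
force: [-0.0, -0.1, -1.5]
opening: 0.0314
```

>>> {"fn": "carry_out", "kwargs": {
  "motion": [0.028,-0.001,-0.01,0,0,0,-1,0.028,-0.001,-0.01,0,0,0,-1,0.024,0,-0.009,0,0,0,-1,0.015,0,-0.005,0,0,0,-1,0,0,0,0,0,0,-1]
}}

```text
t: 22.55
tool_pos: [0.5527, -0.1471, 0.2844]
orientation: [-1.39, 0.919, -0.938]
force: [1.1, 0.2, -1.9]
opening: 0.0311
```

```bash
python3 go.py "[.5616,-.1844,.29]" 21.5 0
```

```text
t 22.55 pos [ 0.5527 -0.1471  0.2844] F [ 1.1  0.2 -1.9] op 0.0311 q [-0.333  0.037  1.503 -0.027  1.597 -0.713]
[[ 0.37  -0.004  0.929]
 [-0.929 -0.027  0.37 ]
 [ 0.024 -1.    -0.014]]
shift tool [ 0.038  -0.0047 -0.0056] turn deg [0.78 0.24 1.35]
```

>>> {"fn": "carry_out", "kwargs": {
  "motion": [0.013,-0.002,-0.002,0.8,0.2,1.3,-1,0.013,-0.002,-0.002,0,0,0,-1,0.01,0,-0.001,0,0,0,-1,0,0,0,0,0,0,-1,0,0,0,0,0,0,-1]
}}

```text
t: 23.05
tool_pos: [0.5619, -0.1801, 0.2877]
orientation: [-1.367, 0.926, -0.926]
force: [-0.5, 0.1, -0.9]
opening: 0.032
```

```bash
python3 go.py "[.5616,-.1844,.29]" 21.5 0; python3 look.py 15 200 120 170 110
python3 - <<'E'
from h import *
a=cv2.imread("pics/full_top_15.png");b=cv2.imread("pics/full_side_15.png")
cv2.imwrite("pics/f15.png",cv2.resize(np.hstack([a,b]),(800,300)))
E
```

```text
t 23.05 pos [ 0.5619 -0.1801  0.2877] F [-0.5  0.1 -0.9] op 0.0320 q [-0.396  0.088  1.443 -0.002  1.61  -0.775]
[[ 0.37  -0.001  0.929]
 [-0.929 -0.002  0.37 ]
 [ 0.002 -1.    -0.002]]
shift tool [ 0.0039 -0.0023 -0.0018] turn deg [0.09 0.21 0.1 ]
t 23.05 pos [ 0.5619 -0.1801  0.2877] F [-0.5  0.1 -0.9] op 0.0320 q [-0.396  0.088  1.443 -0.002  1.61  -0.775]
[[ 0.37  -0.001  0.929]
 [-0.929 -0.002  0.37 ]
 [ 0.002 -1.    -0.002]]
```

View pics/f15.png

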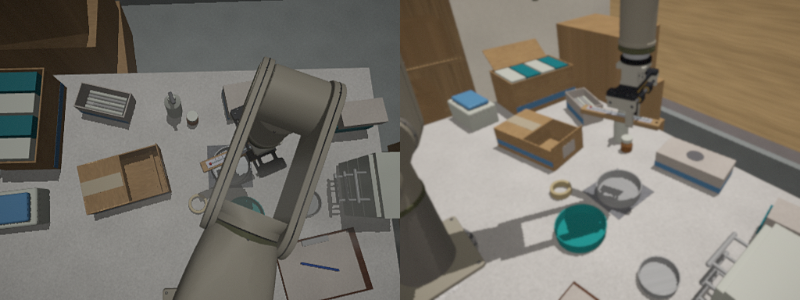

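View pics/c15.png

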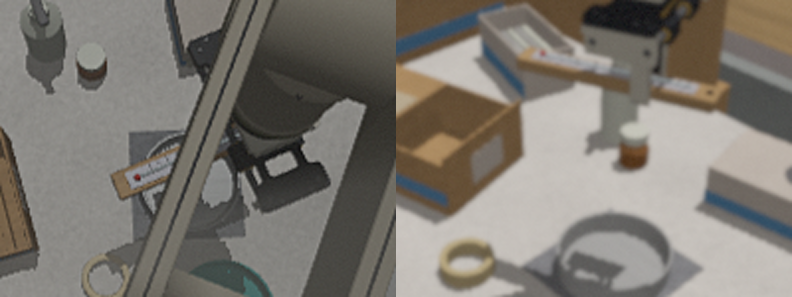

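```bash
python3 - <<'E'
from h import *
s=robot.read_state(); p=np.array(s["tool_pos"]); Rm=R.from_rotvec(s["orientation"]).as_matrix()
c=p+Rm@[-.037,.0067,0]; print("mid pred",c.round(4)); 
h=c-Rm@[.115,0.008,0]; m=c+Rm@[.115,-0.008,0]
print("hidden/mouth top proj: top",proj("top",[h,m]).round(1).tolist(),"side",proj("side",[h,m]).round(1).tolist())
print("obs hidden top->", toz("top",[[259.6,212.4]],h[2]).round(4),"pred",h.round(4))
E
```

```text
mid pred [ 0.5481 -0.1456  0.2809]
hidden/mouth top proj: top [[257.7, 213.8], [351.3, 174.4]] side [[233.1, 136.1], [332.9, 158.4]]
obs hidden top-> [[ 0.5086 -0.043   0.2887]] pred [ 0.5055 -0.0387  0.2887]
```

>>> {"fn": "carry_out", "kwargs": {
  "motion": [0,0,0,0,0,0,-1,0,0,0,0,0,0,-1,0,0,0,0,0,0,-1,0,0,0,0,0,0,-1,0,0,0,0,0,0,-1]
}}

```text
t: 23.65
tool_pos: [0.5618, -0.1785, 0.2878]
orientation: [-1.368, 0.924, -0.925]
force: [0.4, 0.2, -1.0]
opening: 0.0311
```

```bash
python3 - <<'E'
from h import *
s,_=st(); print(np.abs(s["dq"]).max())
im=imaging.read_camera("side"); cv2.imwrite("pics/last.png",im)
d=cv2.absdiff(im,cv2.imread("pics/full_side_15.png")); print(d.mean(), (d.max(2)>40).sum())
robot.close_job()
E
```

```text
t 23.65 pos [ 0.5618 -0.1785  0.2878] F [ 0.4  0.2 -1. ] op 0.0311 q [-0.393  0.086  1.445 -0.002  1.61  -0.774]
[[ 0.372 -0.001  0.928]
 [-0.928 -0.002  0.372]
 [ 0.002 -1.    -0.001]]
0.002634782319152467
1.2406243218315973 0
the job is handed in; nothing more can be done
```

The job is handed in at about 23.7 s of the 64 s allowed. The large steel dish is on the mat, and the arm is holding the thermometer above it.

**Dish:** I slid it by pushing its wall from inside with the open fingers. The first push stopped about 7–8 mm short, so I went back and finished it. In a close top view the dish centre is within about 2 mm of the mat centre. The automatic outline fits put it about 4–5 mm off; they matched the rim less well than the close view.

**Thermometer:** I gripped it about 78 mm from its mouth end and tilted it to about 25° with that end up. I then drew it out over the high end wall, with no contact force beyond its own weight, and levelled it over the dish.

**Last checks:**
- **Hold:** the grip opening is 31 mm, the force is about −1 N (the bar's weight), and the arm is still.
- **Height:** the thermometer is level at about z = 0.28 m; the highest carton wall is 0.104 m.
- **Position over the dish:** its middle is at about (0.55, −0.15), over the dish centre to within about 6 mm. The pose calculation and the camera differed by about 5 mm.
- **Other things:** the last pictures I viewed show the carton and the other things that are in view where they stood. The arm hides part of the top view.

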